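# Load power modules onto a vacuum test fixture

## Robot

A 6-joint arm with a two-finger parallel gripper is mounted at the origin on the work surface. World frame = base frame: x ahead of the robot, y to its left, z up, the work surface at z = 0. Lengths are in m, angles in rad, forces in N, time in s.
With the tool pointing down it reaches from about 0.35 to 0.85 m from the base axis. Payload 8.1 kg.
Tool frame: the origin (TCP) lies between the finger pads; the fingertips stand 25 mm ahead of it and the grasp point (between the pads) lies 6 mm ahead of it; z points along the fingers, y is the line along which they close (so a half turn about z gives the same grasp; the last joint's range is limited). The gripper opens to 93 mm and grips with 3 to 60 N. Pads are 15 mm wide; open, the fingers measure 128 mm over their backs; the gripper's body (75 mm by 188 mm) begins 65 mm behind the grasp point.
Start: joints at [1.189, 0.13, 1.488, -0, 1.523, -0.085], TCP at [0.175, 0.574, 0.244] pointing down, gripper open.
Joint ranges: [-2.96, 2.96], [-0.89, 2.26], [0.02, 2.5], [-1.34, 4.48], [0, 2.73], [-2.66, 2.66]. Speed limits (rad/s): [2.39, 2.39, 2.79, 3.14, 3.14, 3.14].

## Interface

Orientations are given as a rotation vector (axis times angle).
In Python, from plant import robot gives the robot as it stands.
- The arm moves only by the tool arm_command, never from a script. Its argument "increments" is text: rows parted by semicolons, each of 5 numbers parted by spaces: the closure, from 0 (fully open) to 1 (shut), then the shift along the tool's x, y, z in mm, then the turn about the tool's z in rad. A call has 1 to 5 rows; each row is the pose to reach, as a shift and turn from the pose commanded when the call began, along the tool's axes at that moment; what a row does not reach only later rows make up. A row lasts 1/10 s, in which the tool goes at most 50 mm and 8.59 degrees, less where a joint would pass 70% of its speed; a pose out of reach is approached as far as the arm can. A call with a gripper value outside its range is refused whole. The fingers move at their own pace and stop on an object; "grip_force" is the grip in N (left out, the last holds). Time passes only in rows, so rows that repeat a pose let the fingers close. It gives the time, the measured TCP pose, the force, the opening and the grip force at its end, in the units of the state.
- robot.read_state(): the state, without advancing time (a new reading comes with each control period).
- robot.read_camera(name): name is "scene" or "top" or "wrist"; returns the picture (420x560x3 uint8, blue, green, red); there is no depth.
- robot.camera_model(name): a dict with "fx", "fy", "cx", "cy" (pixels), "eye" and "rotation" of the camera in the world. Camera axes: x right, y down, z forward; pixel columns grow to the right and rows downward; lengths in m; the calibration is good to about 2 mm. A picture is of the moment at which its call begins: read the wrist's pose just before it. camera_model takes no time and is no camera call; for the wrist camera it gives the pose at the moment of the call.
- robot.close_job(): hands the job in; it is judged then, once.
The state is a dict: "t": time; "q": joint angles; "dq": joint speeds; "joint_torque": joint torques, N m; "tool_pos": TCP position; "orientation": TCP orientation; "force": force on the tool from outside, world axes, zero at the start; "wrist_torque": the same for the moment, N m; "opening": finger opening in m; "gripper_force": force on a finger pad.
Only numpy, scipy, OpenCV 4.12 (cv2) and the standard library are available. Lean on these libraries where they do the work, as an engineer would, in place of code of your own. Each camera call takes 0.05 s, during which the arm holds its last target. There are 200 camera calls.

## Task

Vent the vacuum fixture first by unscrewing its captive cap about half a turn (it stays on), then lower every power module on the bench onto the pins of a nest so that its baseplate lies flush, and finally screw the cap fully shut again so that vacuum can hold them. The wound cores crack easily, so grip the modules gently, with no more than about 30 N, and leave the bottle, screwdriver and multimeter where they are.

Things in the scene. Friction and masses are not known exactly. Their poses are not given: they have to be found in the camera images.
- module0: Power module, 2 or 3 present, all alike: bare aluminium baseplate 124 x 70 x 8 mm, on its middle a black core block with copper winding, 50 mm along x, 34 along y, top 53 mm above the underside. Two 12 mm through holes at x = +/-50 mm, y = 0. About 0.35 kg. Origin: centre of the underside; x along the plate, z up. Take it by the block from above, fingers closing along y. Same turned end for end.
- module1: Power module, 2 or 3 present, all alike: bare aluminium baseplate 124 x 70 x 8 mm, on its middle a black core block with copper winding, 50 mm along x, 34 along y, top 53 mm above the underside. Two 12 mm through holes at x = +/-50 mm, y = 0. About 0.35 kg. Origin: centre of the underside; x along the plate, z up. Take it by the block from above, fingers closing along y. Same turned end for end.
- module2: Power module, 2 or 3 present, all alike: bare aluminium baseplate 124 x 70 x 8 mm, on its middle a black core block with copper winding, 50 mm along x, 34 along y, top 53 mm above the underside. Two 12 mm through holes at x = +/-50 mm, y = 0. About 0.35 kg. Origin: centre of the underside; x along the plate, z up. Take it by the block from above, fingers closing along y. Same turned end for end.
- nest0 (a point): Centre of one of three nests on top of the aluminium fixture, on the face where a baseplate lies (20 mm above the bench). Two dark pins of 10 mm diameter stand at x = +/-50 mm, 20 mm high, the upper 9 mm tapered. z up. Nests lie 100 mm apart along y. Any module fits any nest.
- nest1 (a point): Centre of one of three nests on top of the aluminium fixture, on the face where a baseplate lies (20 mm above the bench). Two dark pins of 10 mm diameter stand at x = +/-50 mm, 20 mm high, the upper 9 mm tapered. z up. Nests lie 100 mm apart along y. Any module fits any nest.
- nest2 (a point): Centre of one of three nests on top of the aluminium fixture, on the face where a baseplate lies (20 mm above the bench). Two dark pins of 10 mm diameter stand at x = +/-50 mm, 20 mm high, the upper 9 mm tapered. z up. Nests lie 100 mm apart along y. Any module fits any nest.
- vent_cap (a joint): Turn of the captive vent cap in rad: 0 is fully screwed down (stop), growing as it is unscrewed anticlockwise seen from above, to a stop at 3.8; it turns in place, does not rise and does not come off, and stays where it is left.
- cap_top (a point): Centre of the top face of the round black ribbed vent cap (50 mm diameter, 30 mm tall, vertical axis, white bar across its top), on the steel vent pot (60 mm diameter) at one end of the fixture; its top is 101 mm above the bench. Turns with the cap.
- flux_bottle: Bystander: clear bottle, 56 mm diameter, 130 mm tall, standing; origin at the centre of its base.
- screwdriver: Bystander: screwdriver, 190 mm long, lying on the bench; origin under its middle.
- multimeter: Bystander: grey hand multimeter 85 x 170 x 38 mm lying on its back; origin at the centre of its underside.
Things that resemble listed ones, but are neither listed nor needed, are in the scene too. Leave any blue or yellow look-alike of the module2 alone.

How it is judged:
By the outcome, as a careful person would: the job done as asked, in the order asked, and still so for the second after the job is handed in, with the robot touching nothing.
Of module0, module1, module2 only 2 to 3 are there at a start; the rules pass over those that are not, and their reading is None.
At some moment in a run one of module0, module1, module2 may be knocked a few centimetres aside while the robot is not near it.
Once in a run the grip may slacken for a moment while it holds something.
It also fails if it takes over 210 s, if anything falls off the work surface, if the arm or the gripper's body presses on something with over 40 N, if the wrist force passes 120 N, or if a joint passes its speed limit or range.

## Working session

There is one attempt and no reset: what is moved stays moved. The work goes in short steps, Python scripts to look and compute and a tool call to move; the robot and the scene stay as the last step left them, time stands still between calls to the robot, and variables do not carry over. Pictures are saved under pics/ and viewed, at most 14 in all, crops included, and the job is handed in when it is done.

Besides the shell and the picture viewer there is one more tool, called after "Request:" in YAML: its name, and indented under it one key for each argument. arm_command: Moves the arm, as the interface text tells. Its arguments: {"type":"object","properties":{"increments":{"type":"string"},"grip_force":{"type":"number"}},"required":["increments"]}

```bash
ls; mkdir -p pics; cat > h.py <<'E'
import numpy as np, cv2
from plant import robot
from scipy.spatial.transform import Rotation as R
def ray(m,u,v,z):
    d=np.array(m["rotation"])@np.array([(u-m["cx"])/m["fx"],(v-m["cy"])/m["fy"],1.]); e=np.array(m["eye"])
    return e+d*(z-e[2])/d[2]
def proj(m,p):
    c=np.array(m["rotation"]).T@(np.array(p)-np.array(m["eye"])); return np.array([m["fx"]*c[0]/c[2]+m["cx"],m["fy"]*c[1]/c[2]+m["cy"]])
def snap(n,f):
    m=robot.camera_model(n); im=robot.read_camera(n); cv2.imwrite("pics/"+f,im); return m,im
E
python3 - <<'E'
from h import *
s=robot.read_state(); print({k:np.round(v,3) for k,v in s.items()}); print(R.from_rotvec(s["orientation"]).as_matrix().round(3))
for n in("top","scene","wrist"):
    m,im=snap(n,n+"0.png"); print(n,m)
E
```

```text
pics
{'t': np.float64(0.0), 'q': array([ 1.189,  0.131,  1.489,  0.   ,  1.523, -0.085]), 'dq': array([-0.001, -0.001,  0.002, -0.001, -0.001, -0.   ]), 'joint_torque': array([ 1.0000e-03, -5.5985e+01, -4.9176e+01,  7.7000e-02,  3.6000e-02,
       -0.0000e+00]), 'tool_pos': array([0.175, 0.573, 0.243]), 'orientation': array([-4.640e-01, -3.107e+00,  3.000e-03]), 'force': array([-0.518, -0.388, -0.073]), 'wrist_torque': array([-0.017,  0.023, -0.015]), 'gripper_force': np.float64(0.0), 'opening': np.float64(0.093)}
[[-0.956  0.292 -0.001]
 [ 0.292  0.956 -0.002]
 [ 0.    -0.002 -1.   ]]
top {'fx': 449.93025664070916, 'fy': 449.93025664070916, 'cx': 272.9592263996614, 'cy': 212.7968427034281, 'eye': array([ 0.35029004, -0.03199985,  1.09195524]), 'rotation': array([-2.10702148,  2.16136223, -0.16503473])}
scene {'fx': 486.1245496107258, 'fy': 486.1245496107258, 'cx': 280.54830871613103, 'cy': 206.44993529602652, 'eye': array([1.04372033, 0.48805334, 1.21453409]), 'rotation': array([-1.05077457, -2.60426133,  0.79793651])}
wrist {'fx': 357.22421756001074, 'fy': 357.22421756001074, 'cx': 285.08883756710725, 'cy': 208.4461618193115, 'eye': array([0.10265071, 0.59592051, 0.38189055]), 'rotation': array([2.33674765, 1.72940614, 0.23911571])}
```

Rotation is a rotation vector; fix helper while viewing.

```bash
sed -i 's/np.array(m\["rotation"\])/R.from_rotvec(m["rotation"]).as_matrix()/g' h.py; cat h.py | head -8
```

```text
import numpy as np, cv2
from plant import robot
from scipy.spatial.transform import Rotation as R
def ray(m,u,v,z):
    d=R.from_rotvec(m["rotation"]).as_matrix()@np.array([(u-m["cx"])/m["fx"],(v-m["cy"])/m["fy"],1.]); e=np.array(m["eye"])
    return e+d*(z-e[2])/d[2]
def proj(m,p):
    c=R.from_rotvec(m["rotation"]).as_matrix().T@(np.array(p)-np.array(m["eye"])); return np.array([m["fx"]*c[0]/c[2]+m["cx"],m["fy"]*c[1]/c[2]+m["cy"]])
```

View pics/top0.png

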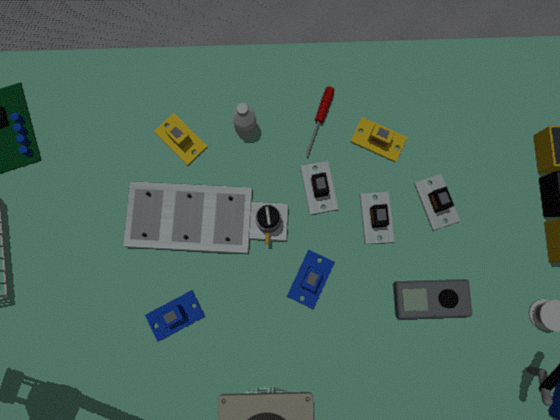

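View pics/scene0.png

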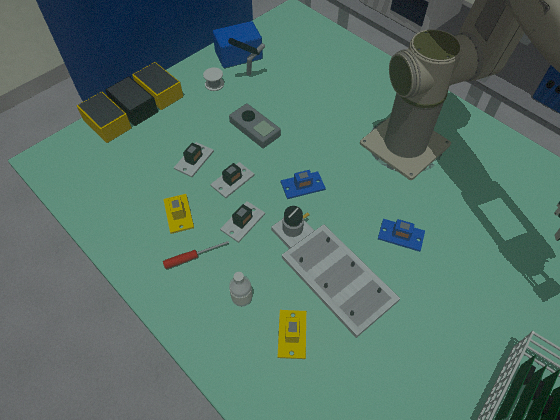

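The top view shows three bare modules, around (320,187), (378,217) and (438,202). The fixture is at (128-250, 185-252) with the cap at (267,217), and the yellow and blue look-alikes are off to the sides. Next I measure plates, holes, pins and cap.

```bash
cat >> h.py <<'E'
def modules(m,im,zt=0.008,lo=90):
    """bare plates in a picture -> list of (centre xy, yaw of long axis, L, W); plate top face at height zt"""
    hsv=cv2.cvtColor(im,cv2.COLOR_BGR2HSV); k=((hsv[...,2]>lo)&(hsv[...,1]<50)).astype(np.uint8)
    out=[]
    for c in cv2.findContours(k,cv2.RETR_EXTERNAL,cv2.CHAIN_APPROX_NONE)[0]:
        if cv2.contourArea(c)<150: continue
        p=np.array([ray(m,u,v,zt)[:2] for u,v in c[:,0]],np.float32)*1000
        (cx,cy),(w,h),a=cv2.minAreaRect(p)
        if w<h: w,h,a=h,w,a+90
        out.append((cx,cy,(a+90)%180-90,w,h,c[:,0].mean(0)))
    return out
E
python3 - <<'E'
from h import *
np.set_printoptions(suppress=True,precision=1)
for n in("top","scene"):
    m=robot.camera_model(n); im=cv2.imread(f"pics/{n}0.png"); print(n)
    for o in modules(m,im): print(np.round(o[:5],1),o[5])
    hsv=cv2.cvtColor(im,cv2.COLOR_BGR2HSV)
    k=(hsv[...,2]<60).astype(np.uint8)
    for c in cv2.findContours(k,cv2.RETR_LIST,cv2.CHAIN_APPROX_NONE)[0]:
        M=cv2.moments(c)
        if 4<M['m00']<900:
            u,v=M['m10']/M['m00'],M['m01']/M['m00']
            if n=="top" and 120<u<470 and 170<v<260 or n=="scene" and 150<u<400 and 130<v<340: print(n,np.round([u,v,M['m00']],1),1000*ray(m,u,v,.04)[:2],1000*ray(m,u,v,.101)[:2])
E
python3 -c "
import cv2,numpy as np
a=cv2.imread('pics/top0.png')[170:260,120:300];b=cv2.imread('pics/scene0.png')[130:280,160:330]
cv2.imwrite('pics/c0.png',np.vstack([cv2.resize(a,(600,300),interpolation=2),cv2.resize(cv2.imread('pics/top0.png')[155:235,300:460],(600,300),interpolation=2)]))"
```

```text
top
[ 80.5   1.4  88.7 217.4  56.1] [265.1 406.1]
[ 270.3 -655.7   -7.2   73.1   69.6] [544.6 312.2]
[ 310.8 -356.3  -88.7   56.4   51.4] [414.8 299.3]
[ 509.3 -278.7    3.   125.3   72.1] [376.7 217.6]
[520.  136.3  85.5 394.7 161.5] [213.9 217.9]
[ 544.8 -427.9   17.   125.1   71.6] [435.8 202.5]
[ 588.2 -140.9    9.2  124.9   71.9] [318.7 187.2]
[781.4  49.9 -44.9  62.   46.3] [241.7 113.4]
[1010.8 -497.6  -89.9  175.2   75.3] [446.2  27.7]
[1038.1   29.4   89.9  887.8  131.8] [233.3  23.3]
top [227.3 238.8   6.5] [462.1  81.7] [455.7  75.1]
top [185.5 236.8   9.5] [469.6 180.1] [462.7 167.8]
top [144.  234.7   9.5] [477.1 278.1] [469.7 260.1]
top [381.  214.1 107.5] [ 511.6 -282. ] [ 502.2 -267.5]
top [267.5 215.3  79.5] [515.6 -13.9] [506.  -14.9]
top [268.6 218.3 464. ] [508.3 -16.3] [499.2 -17.2]
top [379.1 215.8 354.5] [ 507.5 -277.3] [ 498.4 -263.1]
top [230.4 198.1   9.5] [559.5  73.6] [547.4  67.5]
top [189.  195.6   7.5] [568.2 172.5] [555.6 160.6]
top [443.8 197.4 101.5] [ 547.6 -433.3] [ 536.2 -410.1]
top [148.1 193.9  10.5] [574.8 270.4] [561.8 252.8]
top [440.4 199.5 
[... 878 characters left out ...]
3  130.8] [266.    5.7]
[ 940.9 -758.4   74.5 1939.6  452.9] [ 55.4 222.3]
scene [327.5 239.6   4.5] [472.4  88.6] [502.  109.3]
scene [246.2 219.   39.5] [ 590.2 -119.9] [613.8 -88.4]
scene [241.3 211.6  67.5] [ 583.5 -148.6] [ 607.4 -115.5]
scene [292.9 216.2 234.5] [486.9 -33.8] [515.8  -6.7]
scene [241.9 215.9 278.5] [ 592.3 -136.2] [ 615.8 -103.8]
scene [235.1 176.7  45.5] [ 513.1 -257.3] [ 540.6 -218.6]
scene [230.9 169.5  61. ] [ 503.9 -287.3] [ 531.9 -247. ]
scene [231.5 174.  255. ] [ 514. -273.] [ 541.5 -233.4]
scene [196.7 155.4  39.5] [ 544.5 -404.6] [ 570.5 -358.2]
scene [191.4 148.7  56.5] [ 539.2 -437.9] [ 565.4 -389.8]
scene [192.4 153.4 244. ] [ 549.1 -420.5] [ 574.8 -373.3]
```

View pics/c0.png

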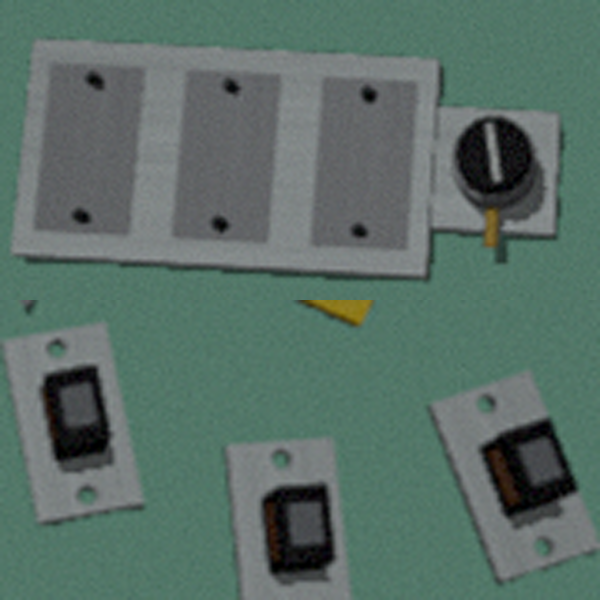

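The crop confirms three dark-blocked bare plates with their holes, six pins, and the cap with its white bar running nearly along x. I'll look from above with the wrist camera next.

```bash
cat >> h.py <<'E'
def pose():
    s=robot.read_state(); M=R.from_rotvec(s["orientation"]).as_matrix()
    return s,np.array(s["tool_pos"])*1000,M,np.degrees(np.arctan2(M[1,1],M[0,1]))
def goal(x,y,z,yaw=None):
    """mm, yaw (deg) of the closing line; prints shift in tool axes and turn"""
    s,p,M,yw=pose(); d=M.T@(np.array([x,y,z])-p)
    t=0 if yaw is None else np.radians((yw-yaw+90)%180-90)
    q=s["q"]
    print("pos",p.round(1),"yaw %.2f q6 %.3f tilt %.2f"%(yw,q[5],np.degrees(np.arccos(-M[2,2]))),"| shift",d.round(1),"turn %.3f"%t,"F",np.round(s["force"],1),"open %.1f gf %.1f t %.1f"%(s["opening"]*1000,s["gripper_force"],s["t"]))
E
python3 - <<'E'
from h import *
m=robot.camera_model("wrist"); print(R.from_rotvec(m["rotation"]).as_matrix().round(3)); print(ray(m,280,210,.03))
goal(480,80,330)
E
```

```text
[[ 0.293  0.92   0.262]
 [ 0.956 -0.281 -0.082]
 [-0.002  0.274 -0.962]]
[0.19858816 0.56035167 0.03      ]
pos [175.3 573.4 242.8] yaw 73.00 q6 -0.085 tilt 0.08 | shift [-435.6 -382.9  -86.7] turn 0.000 F [ 0.9  0.5 -0.6] open 92.9 gf 0.0 t 0.1
```

Request:
arm_command:
  increments: "0 -36 -32 -7 0; 0 -72 -64 -14 0; 0 -108 -96 -21 0; 0 -145 -128 -29 0"

```text
t: 0.55
tool_pos: [0.2769, 0.4073, 0.2724]
orientation: [-0.463, -3.107, 0.001]
force: [1.1, 0.4, 0.5]
opening: 0.0932
gripper_force: 0.0
```

Request:
arm_command:
  increments: "0 -36 -32 -7 0; 0 -72 -64 -14 0; 0 -108 -96 -21 0; 0 -145 -128 -29 0"

```text
t: 0.95
tool_pos: [0.3783, 0.2424, 0.3018]
orientation: [0.464, 3.107, 0.0]
force: [1.0, 1.0, 0.7]
opening: 0.093
gripper_force: 0.0
```

Request:
arm_command:
  increments: "0 -36 -32 -7 0; 0 -72 -64 -14 0; 0 -108 -96 -21 0; 0 -145 -128 -29 0; 0 -145 -128 -29 0"

```text
t: 1.45
tool_pos: [0.4813, 0.0745, 0.3311]
orientation: [0.474, 3.104, -0.002]
force: [-0.2, -0.2, -0.5]
opening: 0.0926
gripper_force: 0.0
```

```bash
python3 - <<'E'
from h import *
goal(505,-16,160,-90); m,im=snap("wrist","w1.png"); np.save("w1.npy",m,allow_pickle=True)
E
```

```text
pos [481.3  74.5 331.1] yaw 72.65 q6 -1.219 tilt 0.12 | shift [-49.3 -79.1 171.3] turn -0.303 F [-0.2 -0.2 -0.5] open 92.6 gf 0.0 t 1.4
```

View pics/w1.png

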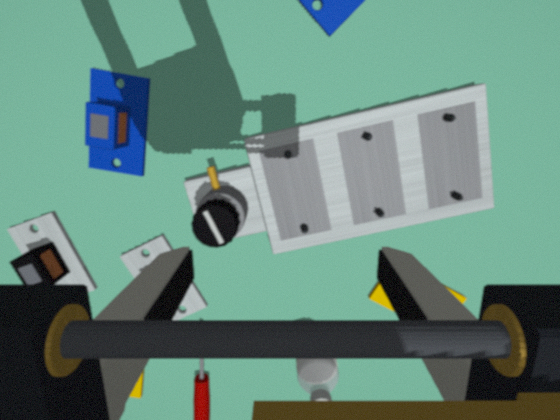

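The wrist view shows six pins from (288,154) to (457,196), the cap top around (215,222) with its bar, and part of the fingers. I'll measure the pins and the cap.

```bash
cat > pins.py <<'E'
from h import *
np.set_printoptions(suppress=True,precision=1)
for n,f in(("wrist","w1"),("top","top0")):
    m=robot.camera_model(n); im=cv2.imread(f"pics/{f}.png"); hsv=cv2.cvtColor(im,cv2.COLOR_BGR2HSV); g=im.max(2)
    uv=[(288,154),(304,229),(366,136),(379,213),(448,118),(457,196)] if n=="wrist" else [(228,239),(231,199),(187,237),(189,196),(144,235),(148,195)]
    P=[]
    for u,v in uv:
        r=10 if n=="wrist" else 6; p=g[v-r:v+r+1,u-r:u+r+1].astype(float); w=np.clip(p.max()*0+np.median(p)*.75-p,0,None); yy,xx=np.mgrid[v-r:v+r+1,u-r:u+r+1]
        c=(w*xx).sum()/w.sum(),(w*yy).sum()/w.sum(); P.append(1000*ray(m,*c,.030)[:2])
    P=np.array(P); print(n); print(np.c_[P[::2],P[1::2],(P[::2]+P[1::2])/2,np.linalg.norm(P[1::2]-P[::2],axis=1)], np.degrees(np.arctan2(*(P[1::2]-P[::2]).T[::-1])))
    C=(P[::2]+P[1::2])/2; print("mean",C.mean(0),"dir x",np.degrees(np.arctan2(*(P[1::2]-P[::2]).sum(0)[::-1])), "dir y-90",np.degrees(np.arctan2(*(C[2]-C[0])[::-1]))%180-90,"spacing",np.linalg.norm(np.diff(C,axis=0),axis=1))
    x0,y0,x1,y1=(185,192,245,255) if n=="wrist" else (250,198,290,240)
    c=hsv[y0:y1,x0:x1]; bar=((c[...,2]>130)).astype(np.uint8)
    k=(c[...,2]<60).astype(np.uint8); cs=max(cv2.findContours(k,0,1)[0],key=cv2.contourArea)
    inside=np.zeros_like(k); cv2.drawContours(inside,[cv2.convexHull(cs)],-1,1,-1); bar&=cv2.erode(inside,np.ones((3,3)))
    pts=np.argwhere(bar)[:,::-1]+[x0,y0]; q=np.array([1000*ray(m,u,v,.101)[:2] for u,v in pts]); 
    d=np.linalg.svd(q-q.mean(0))[2][0]; t=(q-q.mean(0))@d; print("bar",len(q),q.mean(0),"ends mid",q.mean(0)+d*(t.max()+t.min())/2,"yaw",np.degrees(np.arctan2(d[1],d[0])),"len",np.ptp(t))
E
python3 pins.py
```

```text
wrist
[[461.3  85.3 559.3  77.3 510.3  81.3  98.3]
 [469.  182.7 567.1 175.2 518.  178.9  98.4]
 [476.9 281.2 575.  273.5 525.9 277.3  98.4]] [-4.7 -4.4 -4.5]
mean [518.1 179.2] dir x -4.51864867134269 dir y-90 -4.568784332844871 spacing [98.  98.7]
bar 175 [504.8 -13.3] ends mid [504.9 -13.3] yaw 6.906259638685972 len 39.90059527683485
top
[[463.   82.7 561.4  74.9 512.2  78.8  98.7]
 [470.5 181.8 570.1 174.4 520.3 178.1  99.9]
 [478.4 280.8 577.2 273.2 527.8 277.   99.1]] [-4.6 -4.3 -4.4]
mean [520.1 178. ] dir x -4.423834008155781 dir y-90 -4.502594128286773 spacing [99.6 99.2]
bar 11 [504.1 -15.2] ends mid [503.3 -15.3] yaw -173.23771670796833 len 29.662365365229174
```

Request:
arm_command:
  increments: "0 -10 -16 34 0.149; 0 -20 -31 68 0.298; 0 -30 -46 102 0.447; 0 -40 -62 137 0.596; 0 -48 -77 171 0.745"

```text
t: 2.0
tool_pos: [0.5019, -0.0076, 0.1579]
orientation: [-1.569, -2.721, -0.0]
force: [0.5, -0.2, 0.5]
opening: 0.0931
gripper_force: 0.0
```

Request:
arm_command:
  increments: "0 0 0 0 0.149; 0 0 0 0 0.298; 0 0 0 0 0.447; 0 0 0 0 0.596; 0 0 0 0 0.745"

```text
t: 2.5
tool_pos: [0.5019, -0.0068, 0.1592]
orientation: [-2.452, -1.963, 0.001]
force: [0.4, 0.8, 1.0]
opening: 0.0928
gripper_force: 0.0
```

Request:
arm_command:
  increments: "0 0 0 0 0.149; 0 0 0 0 0.298; 0 0 0 0 0.447; 0 0 0 0 0.596; 0 0 0 0 0.745"

```text
t: 3.0
tool_pos: [0.5019, -0.0067, 0.1593]
orientation: [-2.998, -0.936, 0.001]
force: [-0.4, 0.2, -0.2]
opening: 0.0931
gripper_force: 0.0
```

```bash
python3 - <<'E'
from h import *
goal(504.5,-14,101)
E
```

```text
pos [501.9  -6.7 159.3] yaw -55.33 q6 0.850 tilt 0.06 | shift [-2.   7.5 58.2] turn 0.000 F [-0.4  0.2 -0.2] open 93.1 gf 0.0 t 3.0
```

Request:
arm_command:
  increments: "0 -2 7.5 20 0; 0 -2 7.5 40 0; 0 -2 7.5 58 0; 0 -2 7.5 58 0"
  grip_force: 40

```text
t: 3.4
tool_pos: [0.5024, -0.014, 0.0985]
orientation: [-2.993, -0.944, 0.008]
force: [-0.4, 0.1, -0.9]
opening: 0.0928
gripper_force: 0.0
```

Request:
arm_command:
  increments: "1 0 0 0 0; 1 0 0 0 0; 1 0 0 0 0; 1 0 0 0 0; 1 0 0 0 0"

```text
t: 3.9
tool_pos: [0.5055, -0.0157, 0.1022]
orientation: [2.996, 0.943, 0.001]
force: [-0.2, 0.4, 0.2]
opening: 0.0575
gripper_force: 0.0
```

```bash
python3 - <<'E'
from h import *
goal(504.5,-14,101)
E
```

```text
pos [505.5 -15.7 102.2] yaw -55.06 q6 0.829 tilt 0.06 | shift [ 0.1 -2.   1.2] turn 0.000 F [-0.2  0.4  0.2] open 57.5 gf 0.0 t 3.9
```

Request:
arm_command:
  increments: "1 0 -2 1 0; 1 0 -2 1 0; 1 0 -2 1 0; 1 0 -2 1 0"

```text
t: 4.3
tool_pos: [0.5064, -0.0168, 0.102]
orientation: [2.991, 0.94, 0.006]
force: [7.6, -14.1, -1.7]
opening: 0.0492
gripper_force: 40.0
```

Request:
arm_command:
  increments: "1 0 0 0 -0.149; 1 0 0 0 -0.298; 1 0 0 0 -0.447; 1 0 0 0 -0.596; 1 0 0 0 -0.745"

```text
t: 4.8
tool_pos: [0.5065, -0.0168, 0.1021]
orientation: [2.437, 1.97, 0.002]
force: [9.0, -13.6, -1.5]
opening: 0.0494
gripper_force: 40.0
```

```bash
python3 - <<'E'
from h import *
goal(504.5,-14,101); print(robot.read_state()["wrist_torque"])
E
```

```text
pos [506.5 -16.8 102.1] yaw -12.09 q6 0.081 tilt 0.43 | shift [ 2.4 -2.6  1. ] turn 0.000 F [  9.  -13.6  -1.5] open 49.4 gf 40.0 t 4.8
[-2.27609018 -1.12897748 -0.15869076]
```

Request:
arm_command:
  increments: "1 -2.4 2.6 0 -0.149; 1 -2.4 2.6 0 -0.298; 1 -2.4 2.6 0 -0.447; 1 -2.4 2.6 0 -0.596; 1 -2.4 2.6 0 -0.745"

```text
t: 5.3
tool_pos: [0.5069, -0.0172, 0.1019]
orientation: [1.555, 2.728, 0.001]
force: [-0.6, 0.7, 7.0]
opening: 0.0497
gripper_force: 40.0
```

Request:
arm_command:
  increments: "1 0 0 0 -0.149; 1 0 0 0 -0.298; 1 0 0 0 -0.447; 1 0 0 0 -0.596; 1 0 0 0 -0.745"

```text
t: 5.8
tool_pos: [0.5071, -0.017, 0.102]
orientation: [0.455, 3.106, 0.0]
force: [-0.3, -0.2, 7.4]
opening: 0.0495
gripper_force: 40.0
```

Request:
arm_command:
  increments: "1 0 0 0 -0.149; 1 0 0 0 -0.298; 1 0 0 0 -0.447; 1 0 0 0 -0.596; 1 0 0 0 -0.745"

```text
t: 6.3
tool_pos: [0.5069, -0.0168, 0.1017]
orientation: [-0.707, 3.059, -0.001]
force: [0.7, 0.4, 2.1]
opening: 0.0499
gripper_force: 4.0
```

Request:
arm_command:
  increments: "1 0 0 0 -0.15; 1 0 0 0 -0.2; 1 0 0 0 -0.2; 1 0 0 0 -0.2"

```text
t: 6.7
tool_pos: [0.5066, -0.017, 0.1013]
orientation: [-0.997, 2.978, -0.001]
force: [-0.6, 0.3, 4.9]
opening: 0.0493
gripper_force: 40.0
```

```bash
python3 - <<'E'
from h import *
goal(504.5,-14,101); print(robot.read_state()["wrist_torque"])
E
```

```text
pos [506.6 -17.  101.3] yaw 127.03 q6 -2.352 tilt 0.08 | shift [-0.1  3.7  0.3] turn 0.000 F [-0.6  0.3  4.9] open 49.3 gf 40.0 t 6.7
[-0.04097627  0.02537839  0.10807547]
```

Request:
arm_command:
  increments: "0 0 0 0 0; 0 0 0 0 0; 0 0 0 0 0; 0 0 0 -40 0; 0 0 0 -90 0"

```text
t: 7.2
tool_pos: [0.5034, -0.0165, 0.1883]
orientation: [0.998, -2.972, -0.005]
force: [1.6, 0.4, 0.8]
opening: 0.0848
gripper_force: 0.0
```

Request:
arm_command:
  increments: "0 0 0 -50 0; 0 0 0 -100 0; 0 0 0 -120 0; 0 0 0 -120 0; 0 0 0 -120 0"

```text
t: 7.7
tool_pos: [0.506, -0.0168, 0.31]
orientation: [1.0, -2.978, -0.0]
force: [0.1, -0.0, -0.0]
opening: 0.0933
gripper_force: 0.0
```

```bash
python3 - <<'E'
from h import *
goal(589,-140.5,160,90+9.2); m,im=snap("wrist","w2.png"); print(proj(m,[.5067,-.017,.101]))
E
```

```text
pos [506.  -16.8 310. ] yaw 127.13 q6 -2.353 tilt 0.02 | shift [   8.4 -148.8  150. ] turn 0.487 F [ 0.1 -0.  -0. ] open 93.3 gf 0.0 t 7.7
[284.74762826 186.62705769]
```

View pics/w2.png

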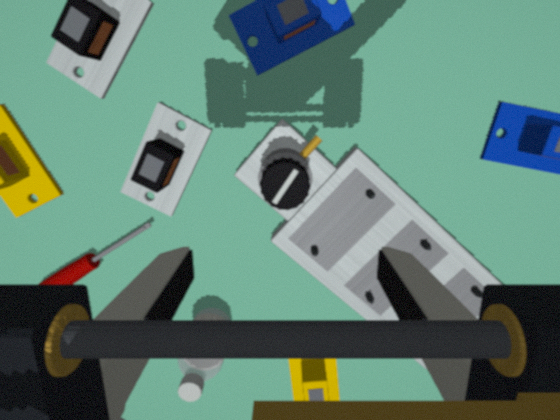

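The bar is now at (286,187). I'll compute its angle and remeasure the nests and nearest modules from this settled view.

```bash
cat > p2.py <<'E'
from h import *
np.set_printoptions(suppress=True,precision=1)
m=robot.camera_model("wrist"); im=cv2.imread("pics/w2.png"); g=im.max(2)
x0,y0,x1,y1=262,160,312,212
c=g[y0:y1,x0:x1]; bar=(c>130).astype(np.uint8); n,l,st,ce=cv2.connectedComponentsWithStats(bar)
k=int(np.argmin([1e9]+[np.hypot(*(ce[i]+[x0,y0]-[286,187]))+1e3*(st[i,4]<40) for i in range(1,n)]))
pts=np.argwhere(l==k)[:,::-1]+[x0,y0]; q=np.array([1000*ray(m,u,v,.101)[:2] for u,v in pts]); d=np.linalg.svd(q-q.mean(0))[2][0]
print("bar",len(q),q.mean(0),np.degrees(np.arctan2(d[1],d[0])),np.ptp((q-q.mean(0))@d))
P=[]
for u,v in [(371,194),(315,250),(426,244),(370,296)]:
    r=9; p=g[v-r:v+r+1,u-r:u+r+1].astype(float); w=np.clip(np.median(p)*.75-p,0,None); yy,xx=np.mgrid[v-r:v+r+1,u-r:u+r+1]
    c=(w*xx).sum()/w.sum(),(w*yy).sum()/w.sum(); P.append([*(1000*ray(m,*c,.030)[:2]),*(1000*ray(m,*c,.02)[:2]),*c])
P=np.array(P);print(P); print("mid",(P[0]+P[1])/2,(P[2]+P[3])/2,np.hypot(*(P[0]-P[1])[:2]))
for o in modules(m,im): print(np.round(o[:5],1),o[5])
E
python3 p2.py
```

```text
bar 214 [505.  -17.2] 3.5116231425811866 39.643624140001755
[[462.6  78.7 463.1  82.1 369.7 193.2]
 [560.3  70.9 563.1  74.1 314.1 249.8]
 [470.4 176.8 471.  182.5 425.  244. ]
 [568.3 169.  571.3 174.6 369.2 296.5]]
mid [511.5  74.8 513.1  78.1 341.9 221.5] [519.4 172.9 521.1 178.5 397.1 270.3] 97.97588716029212
[830.1  71.4  32.5  81.   65.2] [196.7 375.7]
[728.4  22.  -52.9  47.8  17.4] [210.8 314.6]
[750.1 -76.2  -8.5 174.6  29.3] [149.2 273.5]
[ 711.5 -132.1  -20.6   96.5    7. ] [120.7 241.8]
[521.5  -4.9   3.9  52.4   8.4] [284.8 186.3]
[518.3 130.3  85.5 387.4 164.4] [365.2 233.3]
[ 585.5 -142.3    9.1  124.6   70.8] [164.8 159. ]
[ 515.2 -304.     2.    28.    21.4] [74.3 23.5]
[ 507.7 -278.     2.5  123.7   72.3] [102.9  41.8]
```

The cap turned about 177°, so it is vented. Next I approach module A.

Request:
arm_command:
  increments: "0 2 -30 30 0.1; 0 4 -60 60 0.2; 0 6 -90 90 0.3; 0 8 -120 120 0.4; 0 11 -149 150 0.487"
  grip_force: 20

```text
t: 8.25
tool_pos: [0.5861, -0.1428, 0.1565]
orientation: [0.246, -3.128, -0.003]
force: [-0.4, 0.4, 0.1]
opening: 0.093
gripper_force: 0.0
```

Request:
arm_command:
  increments: "0 0 0 0 0; 0 0 0 0 0; 0 0 0 0 0"

```text
t: 8.55
tool_pos: [0.5869, -0.1416, 0.1607]
orientation: [0.255, -3.131, -0.001]
force: [-0.7, 0.1, 0.6]
opening: 0.0929
gripper_force: 0.0
```

```bash
python3 - <<'E'
from h import *
m,im=snap("wrist","w3.png"); goal(587,-142,46,99.2);
for o in modules(m,im): print(np.round(o[:5],1),o[5])
E
```

```text
pos [ 587.4 -141.6  161.6] yaw 99.32 q6 -2.055 tilt 0.07 | shift [  0.6  -0.3 115.6] turn 0.002 F [0.1 0.1 0.1] open 93.0 gf 0.0 t 8.6
[743.5  34.7 -78.9  60.1  48.2] [440.34841629 379.03167421]
[ 804.1 -263.7    9.3   72.4   46. ] [118.65660377 389.64150943]
[ 685.3 -120.2  -19.9   34.7    6.6] [290.64179104 306.11940299]
[649.8  -3.4  55.  116.8  30.6] [427.63513514 287.86486486]
[ 689.8 -251.9  -36.4  115.3   31.2] [143.94594595 286.94594595]
[ 588.3 -143.3    9.2  124.5   70.3] [282.86455982 196.0744921 ]
[505.   46.6   3.7  59.8   9.5] [532.58181818 138.74545455]
[531.7  21.8  64.1 209.2 103.9] [470.57798165 159.59747706]
[ 5.101e+02 -3.103e+02  2.000e-01  3.070e+01  1.050e+01] [82.86407767 67.6407767 ]
[458.9  27.3 -68.8  44.8  44.6] [540.12027491  68.54295533]
[ 512.4 -279.2    2.6  119.2   72.3] [130.43925234  73.93302181]
```

View pics/w3.png

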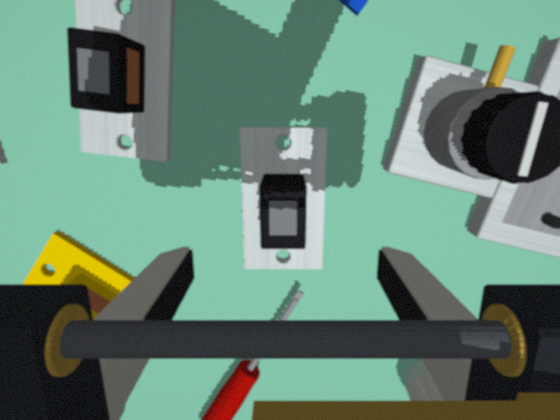

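The module lies centred between the fingers, at image (283,196), with its yaw aligned. I'll descend and grip.

Request:
arm_command:
  increments: "0 -0.5 -1.5 40 0; 0 -0.5 -1.5 80 0; 0 -0.5 -1.5 108 0; 0 -0.5 -1.5 115 0; 0 -0.5 -1.5 115 0"

```text
t: 9.1
tool_pos: [0.5877, -0.143, 0.0459]
orientation: [0.255, -3.131, -0.0]
force: [0.0, -0.8, 0.5]
opening: 0.0928
gripper_force: 0.0
```

Request:
arm_command:
  increments: "0.5 0 0 0 0; 1 0 0 0 0; 1 0 0 0 0; 1 0 0 0 0; 1 0 0 0 0"
  grip_force: 20

```text
t: 9.6
tool_pos: [0.5882, -0.1439, 0.0462]
orientation: [-0.253, 3.131, -0.0]
force: [0.4, 0.7, 0.7]
opening: 0.0575
gripper_force: 0.0
```

Request:
arm_command:
  increments: "1 0 0 0 0; 1 0 0 0 0; 1 0 0 0 0; 1 0 0 0 0; 1 0 0 0 0"

```text
t: 10.1
tool_pos: [0.5879, -0.1436, 0.0455]
orientation: [0.253, -3.131, -0.0]
force: [0.5, -0.5, -0.4]
opening: 0.0338
gripper_force: 20.0
```

```bash
python3 - <<'E'
from h import *
goal(588,-143,150,99.2)
E
```

```text
pos [ 587.9 -143.6   45.5] yaw 99.23 q6 -2.056 tilt 0.02 | shift [  -0.2    0.6 -104.5] turn 0.001 F [ 0.5 -0.5 -0.4] open 33.8 gf 20.0 t 10.1
```

Request:
arm_command:
  increments: "1 0 0 -30 0; 1 0 0 -70 0; 1 0 0 -110 0; 1 0 0 -140 0; 1 0 0 -140 0"

```text
t: 10.6
tool_pos: [0.5907, -0.1446, 0.1911]
orientation: [-0.252, 3.124, -0.005]
force: [2.1, 0.1, -3.3]
opening: 0.0344
gripper_force: 20.0
```

Request:
arm_command:
  increments: "1 -1 40 0 0; 1 -2 80 0 0; 1 -3 120 0 0; 1 -4 160 0 0; 1 -5 200 0 0"

```text
t: 11.1
tool_pos: [0.559, 0.0559, 0.1827]
orientation: [0.252, -3.128, -0.0]
force: [0.8, 0.6, -4.2]
opening: 0.0336
gripper_force: 20.0
```

Request:
arm_command:
  increments: "1 -1 45 0 0.05; 1 -2 90 0 0.1; 1 -3 135 0 0.15; 1 -4 180 0 0.2; 1 -5 224 0 0.24"

```text
t: 11.6
tool_pos: [0.528, 0.2777, 0.1827]
orientation: [-0.127, -3.136, 0.002]
force: [1.8, 0.3, -3.4]
opening: 0.0337
gripper_force: 20.0
```

Request:
arm_command:
  increments: "1 0 0 25 0; 1 0 0 50 0; 1 0 0 50 0; 1 0 0 50 0; 1 0 0 50 0"

```text
t: 12.1
tool_pos: [0.5303, 0.2762, 0.1364]
orientation: [0.125, 3.138, 0.001]
force: [-0.1, 0.5, -3.5]
opening: 0.0341
gripper_force: 20.0
```

```bash
python3 - <<'E'
from h import *
m,im=snap("wrist","w4.png"); goal(530.2,276.4,66,85.5)
s,p,M,y=pose(); c=p+M@[0,0,46]; print("hole",proj(m,(c+M@[50,0,-8])/1000),"pin",proj(m,[.5302-.0498,.2764+.0039,.022]))
E
```

```text
pos [530.7 276.3 137. ] yaw 85.45 q6 -1.097 tilt 0.11 | shift [ 0.6 -0.1 71. ] turn -0.001 F [-0.  -0.3 -3. ] open 33.9 gf 20.0 t 12.2
hole [285.58235703 162.01209765] pin [285.33979276 144.80975366]
```

View pics/w4.png

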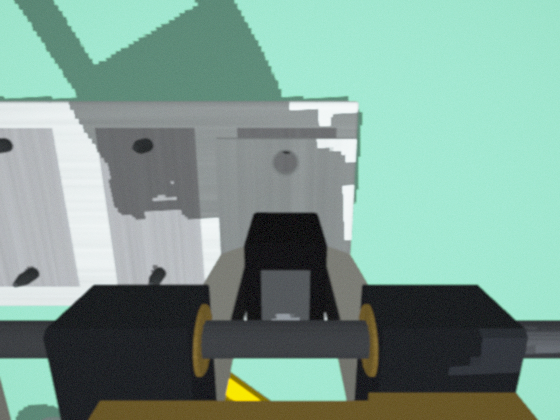

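The held module's hole shows at (286,162), exactly as predicted, with the pin just visible at the hole's upper rim. I'll check nest1's visible pins, near (143,146) and (157,274), against the model.

```bash
python3 - <<'E'
from h import *
m=robot.camera_model("wrist"); im=cv2.imread("pics/w4.png"); g=im.max(2)
a=np.radians(-4.5); ex=np.array([np.cos(a),np.sin(a)]); ey=np.array([-ex[1],ex[0]])
for n,sx,u,v in((1,-50,143,146),(1,50,158,274),(0,-50,5,146),(0,50,27,276)):
    C=np.array([514.5,77.])+100*n*ey+sx*ex
    r=14; y0,x0=max(v-r,0),max(u-r,0); p=(g[y0:v+r+1,x0:u+r+1]<45).astype(np.uint8)
    k,l,st,ce=cv2.connectedComponentsWithStats(p); i=1+np.argmax(st[1:,4])
    print(n,sx,"base",proj(m,[*C/1000,.02]).round(1),"tip",proj(m,[*C/1000,.04]).round(1),"seen",(ce[i]+[x0,y0]).round(1),"box",st[i,:2]+[x0,y0],st[i,2:])
E
```

```text
1 -50 base [143.9 143.8] tip [132.4 146.9] seen [146.4 147.2] box [142 144] [10  8 23]
1 50 base [158.  272.4] tip [148.6 284.7] seen [157.6 286.8] box [144 285] [29  4 96]
0 -50 base [  2.9 144. ] tip [-20.3 147.1] seen [  1. 141.] box [  1 141] [1 1 1]
0 50 base [ 30.7 272.6] tip [ 12.1 284.8] seen [ 28.  272.5] box [ 28 272] [1 2 2]
```

```bash
python3 -c "
import cv2,numpy as np
a=cv2.imread('pics/w4.png');f=lambda x:cv2.resize(np.clip(x*1.8,0,255).astype(np.uint8),(390,300),interpolation=2)
cv2.imwrite('pics/c4.png',np.vstack([np.hstack([f(a[125:165,117:169]),f(a[140:180,260:312])]),np.hstack([f(a[255:295,130:182]),f(a[255:295,5:57])])]))"
```

```text
(no output)
```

View pics/c4.png

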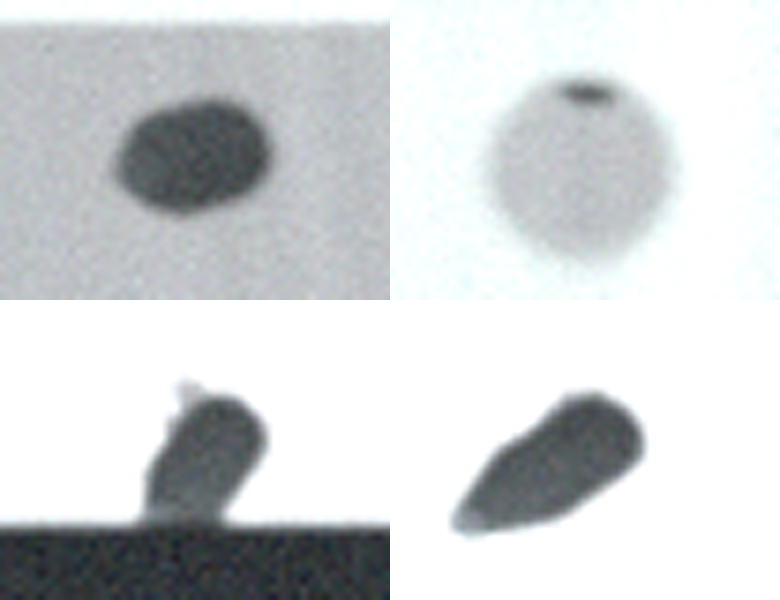

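The hole and pin tip are centred laterally, to within 0.3 mm. The bases suggest about +0.8 mm in x, so I'll lower gently and watch the force.

Request:
arm_command:
  increments: "1 -0.8 0 20 0; 1 -0.8 0 40 0; 1 -0.8 0 45 0; 1 -0.8 0 45 0; 1 -0.8 0 45 0"

```text
t: 12.65
tool_pos: [0.5315, 0.2766, 0.0922]
orientation: [0.124, 3.137, 0.001]
force: [0.6, 0.2, -3.3]
opening: 0.0339
gripper_force: 20.0
```

Request:
arm_command:
  increments: "1 0 0 4 0; 1 0 0 7 0; 1 0 0 10 0; 1 0 0 10 0"

```text
t: 13.05
tool_pos: [0.5302, 0.2762, 0.0801]
orientation: [-0.124, -3.138, 0.001]
force: [-0.6, 0.8, -3.5]
opening: 0.0339
gripper_force: 20.0
```

Request:
arm_command:
  increments: "1 0 0 3 0; 1 0 0 6 0; 1 0 0 9 0; 1 0 0 9 0"

```text
t: 13.45
tool_pos: [0.5301, 0.2765, 0.0708]
orientation: [-0.123, -3.138, 0.0]
force: [-1.3, 2.2, -5.9]
opening: 0.034
gripper_force: 20.0
```

Request:
arm_command:
  increments: "1 0 0 3 0; 1 0 0 6 0; 1 0 0 6 0; 1 0 0 6 0"

```text
t: 13.85
tool_pos: [0.5303, 0.2767, 0.0655]
orientation: [-0.123, -3.139, -0.001]
force: [-4.0, 4.1, -1.5]
opening: 0.0341
gripper_force: 20.0
```

Request:
arm_command:
  increments: "1 0 0 1 0; 1 0 0 1 0; 1 0 0 1 0"

```text
t: 14.15
tool_pos: [0.5303, 0.2767, 0.0654]
orientation: [-0.123, -3.139, -0.001]
force: [-7.9, 0.7, 5.6]
opening: 0.0338
gripper_force: 20.0
```

Request:
arm_command:
  increments: "0 0 0 0 0; 0 0 0 0 0; 0 0 0 0 0; 0 0 0 0 0; 0 0 0 0 0"

```text
t: 14.65
tool_pos: [0.5308, 0.2762, 0.0647]
orientation: [0.124, 3.139, -0.0]
force: [0.4, 0.5, -0.0]
opening: 0.0691
gripper_force: 0.0
```

Request:
arm_command:
  increments: "0 0 0 -40 0; 0 0 0 -80 0; 0 0 0 -120 0; 0 0 0 -120 0"

```text
t: 15.05
tool_pos: [0.5342, 0.2778, 0.1924]
orientation: [0.123, 3.129, 0.008]
force: [0.9, -0.3, 0.7]
opening: 0.0923
gripper_force: 0.0
```

```bash
cat > look.py <<'E'
from h import *
import sys
f=sys.argv[1]
m,im=snap("top",f+".png")
for o in modules(m,im):
    if 400<o[0]<700 and o[4]<200 and o[3]<420: print(np.round(o[:5],1),o[5].round())
E
python3 look.py t5; python3 -c "
from h import *
goal(512,-279,160,92.5)"
```

```text
[ 509.1 -278.8    2.2  125.6   72.3] [377. 218.]
[516.9 101.8  85.5 325.6 162.3] [230. 215.]
[ 544.2 -427.3   17.1  125.8   73.2] [436. 202.]
pos [533.  277.2 189. ] yaw 85.49 q6 -1.098 tilt 0.44 | shift [ -22.7 -556.3   27.2] turn -0.122 F [-0.1 -0.6 -0.2] open 92.5 gf 0.0 t 15.1
```

Request:
arm_command:
  increments: "0 -2 -46 0 0; 0 -4 -92 0 0; 0 -6 -138 0 0; 0 -7 -186 0 0"

```text
t: 15.5
tool_pos: [0.5218, 0.0889, 0.1829]
orientation: [-0.123, -3.137, 0.0]
force: [0.3, -0.8, -0.3]
opening: 0.0927
gripper_force: 0.0
```

Request:
arm_command:
  increments: "0 -2 -46 0 0; 0 -4 -92 0 0; 0 -6 -138 0 0; 0 -7 -186 0 0"

```text
t: 15.9
tool_pos: [0.5141, -0.0971, 0.183]
orientation: [-0.123, -3.137, -0.001]
force: [0.5, 0.2, -0.4]
opening: 0.0932
gripper_force: 0.0
```

Request:
arm_command:
  increments: "0 -2 -46 0 -0.04; 0 -4 -92 0 -0.08; 0 -6 -138 0 -0.12; 0 -7 -186 0 -0.12"

```text
t: 16.3
tool_pos: [0.5065, -0.283, 0.1828]
orientation: [0.067, -3.139, -0.002]
force: [0.7, -0.4, 1.1]
opening: 0.0926
gripper_force: 0.0
```

Request:
arm_command:
  increments: "0 0 0 30 0; 0 0 0 30 0; 0 0 0 30 0; 0 0 0 30 0"

```text
t: 16.7
tool_pos: [0.5079, -0.2806, 0.1551]
orientation: [-0.067, 3.141, 0.0]
force: [-0.1, -0.0, -0.3]
opening: 0.0934
gripper_force: 0.0
```

```bash
cat > lookw.py <<'E'
from h import *
import sys
m,im=snap("wrist",sys.argv[1]+".png"); s,p,M,y=pose()
for o in modules(m,im):
    if 118<o[3]<130 and 66<o[4]<76: print(np.round(o[:5],1),o[5].round())
a=[o for o in modules(m,im) if 118<o[3]<130 and 66<o[4]<76]
o=min(a,key=lambda o:np.hypot(o[0]-p[0],o[1]-p[1])); goal(o[0],o[1],46,o[2]+90)
E
python3 lookw.py w6
```

```text
[ 508.9 -281.1    2.5  123.4   70.1] [285. 198.]
pos [ 508.3 -280.8  155.6] yaw 92.45 q6 -2.207 tilt 0.06 | shift [ -0.6  -0.3 109.6] turn -0.001 F [0.2 0.5 0.3] open 92.9 gf 0.0 t 16.8
```

Request:
arm_command:
  increments: "0 -0.5 -0.3 40 0; 0 -0.5 -0.3 80 0; 0 -0.5 -0.3 104 0; 0 -0.5 -0.3 110 0; 0 -0.5 -0.3 110 0"

```text
t: 17.25
tool_pos: [0.5083, -0.2812, 0.0448]
orientation: [0.066, -3.14, -0.001]
force: [0.6, -0.3, 0.2]
opening: 0.0929
gripper_force: 0.0
```

Request:
arm_command:
  increments: "0.5 0 0 0 0; 1 0 0 0 0; 1 0 0 0 0; 1 0 0 0 0; 1 0 0 0 0"
  grip_force: 20

```text
t: 17.75
tool_pos: [0.5083, -0.282, 0.0451]
orientation: [-0.065, 3.14, -0.001]
force: [-1.6, 0.1, 0.0]
opening: 0.0577
gripper_force: 0.0
```

Request:
arm_command:
  increments: "1 0 0 0 0; 1 0 0 0 0; 1 0 0 0 0; 1 0 0 0 0; 1 0 0 0 0"

```text
t: 18.25
tool_pos: [0.508, -0.2817, 0.0446]
orientation: [0.065, -3.141, -0.0]
force: [-0.8, 1.4, 0.6]
opening: 0.0336
gripper_force: 20.0
```

```bash
python3 - <<'E'
from h import *
goal(522.1,176.8,46+130,85.5)
E
```

```text
pos [ 508.  -281.7   44.6] yaw 92.36 q6 -2.207 tilt 0.02 | shift [ -32.9  457.6 -131.3] turn 0.120 F [-0.8  1.4  0.6] open 33.6 gf 20.0 t 18.2
```

Request:
arm_command:
  increments: "1 0 0 -30 0; 1 0 0 -70 0; 1 0 0 -110 0; 1 0 0 -140 0; 1 0 0 -140 0"

```text
t: 18.75
tool_pos: [0.5105, -0.2835, 0.1899]
orientation: [-0.065, 3.134, -0.008]
force: [1.3, -1.1, -3.8]
opening: 0.0334
gripper_force: 20.0
```

Request:
arm_command:
  increments: "1 -3 40 0 0; 1 -6 80 0 0; 1 -9 120 0 0; 1 -12 160 0 0; 1 -16 200 0 0"

```text
t: 19.25
tool_pos: [0.5143, -0.0796, 0.1818]
orientation: [0.064, -3.137, -0.001]
force: [0.5, 0.3, -4.0]
opening: 0.0338
gripper_force: 20.0
```

Request:
arm_command:
  increments: "1 -4 50 0 0; 1 -8 100 0 0; 1 -12 150 0 0; 1 -14 200 0 0; 1 -17 230 0 0"

```text
t: 19.75
tool_pos: [0.5214, 0.1523, 0.1818]
orientation: [0.068, -3.137, -0.0]
force: [1.1, -0.7, -3.9]
opening: 0.0341
gripper_force: 20.0
```

Request:
arm_command:
  increments: "1 0 14 25 0.06; 1 0 28 50 0.12; 1 0 28 60 0.12; 1 0 28 60 0.12; 1 0 28 60 0.12"

```text
t: 20.25
tool_pos: [0.522, 0.1763, 0.1242]
orientation: [-0.123, -3.138, 0.001]
force: [0.7, 0.2, -4.0]
opening: 0.0338
gripper_force: 20.0
```

```bash
python3 - <<'E'
from h import *
m,im=snap("wrist","w7.png"); goal(521.9,176.8,65,85.5)
s,p,M,y=pose(); c=p+M@[0,0,44.6]; print("hole",proj(m,(c+M@[50,0,-8])/1000))
cv2.imwrite("pics/c7.png",cv2.resize(np.clip(im[110:210,180:380]*1.6,0,255).astype(np.uint8),(800,400),interpolation=2))
E
```

```text
pos [522.7 176.4 125.2] yaw 85.49 q6 -1.259 tilt 0.04 | shift [ 0.9  0.3 60.2] turn -0.000 F [-0.9  0.1 -3.7] open 34.0 gf 20.0 t 20.3
hole [285.60621539 163.32599552]
```

View pics/c7.png

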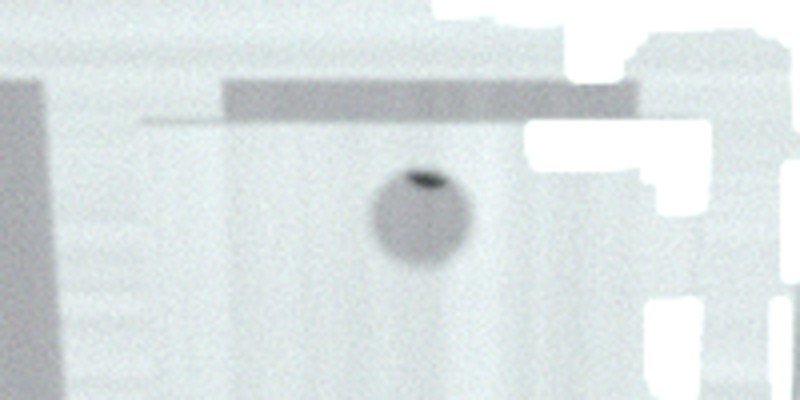

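The hole is at (285.5,164.5) and the pin tip is slightly right of centre. I'll shift about 0.8 mm in +y and lower.

Request:
arm_command:
  increments: "1 1.1 0.8 20 0; 1 1.1 0.8 33 0; 1 1.1 0.8 36 0; 1 1.1 0.8 36 0; 1 1.1 0.8 36 0"

```text
t: 20.8
tool_pos: [0.5217, 0.178, 0.0894]
orientation: [0.124, 3.138, 0.0]
force: [-0.1, 0.5, -3.5]
opening: 0.0338
gripper_force: 20.0
```

Request:
arm_command:
  increments: "1 0 0 4 0; 1 0 0 8 0; 1 0 0 10 0; 1 0 0 10 0"

```text
t: 21.2
tool_pos: [0.5208, 0.1779, 0.0781]
orientation: [-0.124, -3.138, 0.0]
force: [-0.9, -0.7, -3.9]
opening: 0.0341
gripper_force: 20.0
```

```bash
python3 -c "
from h import *
goal(522,177,65,85.5)"
```

```text
pos [520.8 177.9  78.1] yaw 85.49 q6 -1.256 tilt 0.05 | shift [-1.3 -0.8 13.1] turn -0.000 F [-0.9 -0.7 -3.9] open 34.1 gf 20.0 t 21.2
```

Request:
arm_command:
  increments: "1 -0.6 -0.4 3 0; 1 -0.6 -0.4 6 0; 1 -0.6 -0.4 8 0; 1 -0.6 -0.4 8 0"

```text
t: 21.6
tool_pos: [0.5215, 0.1775, 0.0701]
orientation: [-0.124, -3.139, 0.0]
force: [0.1, 0.2, -4.8]
opening: 0.0339
gripper_force: 20.0
```

Request:
arm_command:
  increments: "1 0 0 3 0; 1 0 0 5 0; 1 0 0 5 0; 1 0 0 5 0"

```text
t: 22.0
tool_pos: [0.5216, 0.1775, 0.0654]
orientation: [-0.124, -3.139, 0.0]
force: [-1.4, -0.4, -4.5]
opening: 0.0337
gripper_force: 20.0
```

Request:
arm_command:
  increments: "1 0 0 1.5 0; 1 0 0 1.5 0; 1 0 0 1.5 0"

```text
t: 22.3
tool_pos: [0.5217, 0.1776, 0.0645]
orientation: [-0.124, -3.139, 0.0]
force: [-6.3, 0.2, 2.8]
opening: 0.0335
gripper_force: 20.0
```

Request:
arm_command:
  increments: "0 0 0 0 0; 0 0 0 0 0; 0 0 0 0 0; 0 0 0 0 0; 0 0 0 0 0"

```text
t: 22.8
tool_pos: [0.522, 0.1776, 0.0643]
orientation: [0.124, 3.139, 0.0]
force: [0.3, 0.1, 0.1]
opening: 0.0693
gripper_force: 0.0
```

Request:
arm_command:
  increments: "0 0 0 -40 0; 0 0 0 -80 0; 0 0 0 -120 0; 0 0 0 -120 0"

```text
t: 23.2
tool_pos: [0.5255, 0.1785, 0.1915]
orientation: [0.123, 3.128, 0.005]
force: [0.0, -0.2, 0.6]
opening: 0.0926
gripper_force: 0.0
```

```bash
python3 look.py t8; python3 -c "
from h import *
goal(545,-429,180,107)"
```

```text
[519.3  41.   84.5 205.6 148.1] [252. 215.]
[ 544.3 -427.5   17.1  125.8   72.8] [436. 202.]
pos [524.2 178.1 188.2] yaw 85.49 q6 -1.257 tilt 0.42 | shift [ -68.5 -603.6    7.3] turn -0.375 F [-0.6 -0.1  0.1] open 92.8 gf 0.0 t 23.2
```

Request:
arm_command:
  increments: "0 -5 -40 0 0; 0 -10 -80 0 0; 0 -14 -120 0 0; 0 -18 -160 0 0; 0 -23 -201 0 0"

```text
t: 23.75
tool_pos: [0.5278, -0.0259, 0.1824]
orientation: [-0.123, -3.137, -0.0]
force: [0.1, 0.1, 0.8]
opening: 0.0929
gripper_force: 0.0
```

Request:
arm_command:
  increments: "0 -5 -40 0 0; 0 -10 -80 0 0; 0 -14 -120 0 0; 0 -18 -160 0 0; 0 -23 -201 0 0"

```text
t: 24.25
tool_pos: [0.535, -0.228, 0.1823]
orientation: [-0.124, -3.137, -0.002]
force: [0.4, 1.1, 1.1]
opening: 0.0928
gripper_force: 0.0
```

Request:
arm_command:
  increments: "0 -5 -40 0 0.14; 0 -10 -80 0 0.28; 0 -14 -120 0 0.42; 0 -18 -160 0 0.56; 0 -23 -201 0 0.7"

```text
t: 24.75
tool_pos: [0.5422, -0.4301, 0.1819]
orientation: [-1.2, -2.901, -0.002]
force: [0.3, -0.2, 0.3]
opening: 0.0929
gripper_force: 0.0
```

Request:
arm_command:
  increments: "0 0 0 0 0.149; 0 0 0 0 0.298; 0 0 0 0 0.447; 0 0 0 0 0.596; 0 0 0 0 0.745"

```text
t: 25.25
tool_pos: [0.5423, -0.4285, 0.1817]
orientation: [-2.174, -2.264, 0.0]
force: [-0.8, -0.3, 0.5]
opening: 0.0928
gripper_force: 0.0
```

Request:
arm_command:
  increments: "0 0 0 0 0.149; 0 0 0 0 0.298; 0 0 0 0 0.447; 0 0 0 0 0.596; 0 0 0 0 0.745"

```text
t: 25.75
tool_pos: [0.5424, -0.4284, 0.1818]
orientation: [-2.849, -1.318, 0.002]
force: [-0.3, 0.2, -0.1]
opening: 0.0929
gripper_force: 0.0
```

Request:
arm_command:
  increments: "0 0 0 10 0.149; 0 0 0 20 0.298; 0 0 0 20 0.447; 0 0 0 20 0.57; 0 0 0 20 0.57"

```text
t: 26.25
tool_pos: [0.5424, -0.4284, 0.1619]
orientation: [-3.104, -0.47, 0.003]
force: [0.1, -0.0, 0.6]
opening: 0.0928
gripper_force: 0.0
```

```bash
python3 -c "
from h import *
goal(545,-429,156,107)"
```

```text
pos [ 542.4 -428.4  161.9] yaw -72.76 q6 0.527 tilt 0.17 | shift [2.4 1.4 5.9] turn 0.004 F [ 0.1 -0.   0.6] open 92.8 gf 0.0 t 26.2
```

```bash
python3 lookw.py w9; python3 - <<'E'
from h import *
m=robot.camera_model("wrist"); im=cv2.imread("pics/w9.png")
for o in modules(m,im):
    if np.hypot(o[0]-543,o[1]+428)<80: print(np.round(o[:5],1),o[5])
E
```

```text
[ 545.8 -429.9   17.   124.2   70.1] [288. 191.]
pos [ 542.5 -428.5  162.3] yaw -72.50 q6 0.523 tilt 0.14 | shift [  2.9   2.6 116.3] turn 0.009 F [-0.2  0.6 -0.7] open 92.9 gf 0.0 t 26.3
[ 545.9 -430.1   17.3  124.4   70.2] [288.17117117 191.25900901]
```

Request:
arm_command:
  increments: "0 2.9 2.6 40 0.009; 0 2.9 2.6 80 0.009; 0 2.9 2.6 110 0.009; 0 2.9 2.6 116 0.009; 0 2.9 2.6 116 0.009"

```text
t: 26.8
tool_pos: [0.5456, -0.4298, 0.0464]
orientation: [-3.105, -0.463, 0.003]
force: [0.6, -0.3, 0.7]
opening: 0.0931
gripper_force: 0.0
```

Request:
arm_command:
  increments: "0.5 0 0 0 0; 1 0 0 0 0; 1 0 0 0 0; 1 0 0 0 0; 1 0 0 0 0"
  grip_force: 20

```text
t: 27.3
tool_pos: [0.5469, -0.4309, 0.0489]
orientation: [3.107, 0.46, 0.001]
force: [0.1, 0.5, -0.8]
opening: 0.0578
gripper_force: 0.0
```

Request:
arm_command:
  increments: "1 0 0 0 0; 1 0 0 0 0; 1 0 0 0 0; 1 0 0 0 0; 1 0 0 0 0"

```text
t: 27.8
tool_pos: [0.5465, -0.4304, 0.048]
orientation: [-3.107, -0.46, 0.0]
force: [-1.3, 0.9, 0.6]
opening: 0.034
gripper_force: 20.0
```

```bash
python3 - <<'E'
from h import *
goal(513.8,77.5,46+140,85.5)
E
```

```text
pos [ 546.5 -430.4   48. ] yaw -73.16 q6 0.536 tilt 0.03 | shift [ 115.8 -495.7 -137.8] turn 0.372 F [-1.3  0.9  0.6] open 34.0 gf 20.0 t 27.8
```

Request:
arm_command:
  increments: "1 0 0 -30 0; 1 0 0 -70 0; 1 0 0 -110 0; 1 0 0 -140 0; 1 0 0 -140 0"

```text
t: 28.3
tool_pos: [0.5488, -0.4327, 0.1946]
orientation: [3.1, 0.459, 0.01]
force: [0.7, -0.5, -1.5]
opening: 0.034
gripper_force: 20.0
```

Request:
arm_command:
  increments: "1 8 -34 0 0; 1 16 -68 0 0; 1 24 -102 0 0; 1 32 -136 0 0; 1 40 -170 0 0"

```text
t: 28.8
tool_pos: [0.5343, -0.2545, 0.1853]
orientation: [-3.106, -0.459, 0.004]
force: [0.7, -0.1, -2.7]
opening: 0.0337
gripper_force: 20.0
```

Request:
arm_command:
  increments: "1 8 -34 0 0; 1 16 -68 0 0; 1 24 -102 0 0; 1 32 -136 0 0; 1 40 -170 0 0"

```text
t: 29.3
tool_pos: [0.5233, -0.0804, 0.1856]
orientation: [-3.107, -0.459, 0.005]
force: [0.8, 0.5, -3.4]
opening: 0.0338
gripper_force: 20.0
```

Request:
arm_command:
  increments: "1 8 -34 0 0.1; 1 16 -68 0 0.2; 1 24 -102 0 0.3; 1 32 -136 0 0.372; 1 36 -156 0 0.372"

```text
t: 29.8
tool_pos: [0.5124, 0.08, 0.1856]
orientation: [-3.139, 0.125, 0.005]
force: [0.7, -0.6, -3.0]
opening: 0.034
gripper_force: 20.0
```

Request:
arm_command:
  increments: "1 0 0 30 0; 1 0 0 57 0; 1 0 0 57 0; 1 0 0 57 0; 1 0 0 57 0"

```text
t: 30.3
tool_pos: [0.5146, 0.0775, 0.1321]
orientation: [-3.139, 0.123, -0.002]
force: [0.5, 0.1, -2.2]
opening: 0.0339
gripper_force: 20.0
```

```bash
python3 - <<'E'
from h import *
m,im=snap("wrist","w10.png"); goal(513.8,77.5,68,85.5)
s,p,M,y=pose(); c=p+M@[0,0,48]; print("hole",proj(m,(c+M@[50,0,-8])/1000))
cv2.imwrite("pics/c10.png",cv2.resize(np.clip(im[110:210,180:380]*1.6,0,255).astype(np.uint8),(800,400),interpolation=2))
E
```

```text
pos [515.   77.5 132.5] yaw -94.51 q6 1.700 tilt 0.13 | shift [-1.3  0.2 64.5] turn -0.000 F [-0.1  0.2 -3.4] open 33.6 gf 20.0 t 30.4
hole [284.88035753 160.80898845]
```

View pics/c10.png

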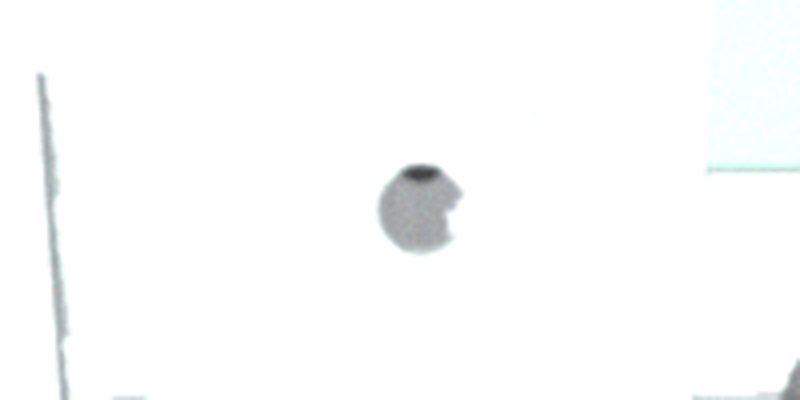

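The hole is at (285.5,162) with the pin tip centred laterally. Lowering straight down.

Request:
arm_command:
  increments: "1 -0.3 0 20 0; 1 -0.3 0 36 0; 1 -0.3 0 40 0; 1 -0.3 0 40 0; 1 -0.3 0 40 0"

```text
t: 30.85
tool_pos: [0.5147, 0.0777, 0.0925]
orientation: [-3.139, 0.123, -0.003]
force: [1.2, -1.1, -2.9]
opening: 0.0335
gripper_force: 20.0
```

Request:
arm_command:
  increments: "1 0 0 4 0; 1 0 0 8 0; 1 0 0 10 0; 1 0 0 10 0"

```text
t: 31.25
tool_pos: [0.5137, 0.0777, 0.0809]
orientation: [3.139, -0.123, -0.0]
force: [1.5, -0.1, -3.2]
opening: 0.0338
gripper_force: 20.0
```

Request:
arm_command:
  increments: "1 0 0 3 0; 1 0 0 6 0; 1 0 0 8 0; 1 0 0 8 0"

```text
t: 31.65
tool_pos: [0.5142, 0.0778, 0.0731]
orientation: [-3.139, 0.123, -0.002]
force: [4.3, 0.6, -5.7]
opening: 0.0337
gripper_force: 20.0
```

```bash
python3 -c "
from h import *
goal(514.7,77.5,68,85.5)"
```

```text
pos [514.2  77.8  73.1] yaw -94.48 q6 1.700 tilt 0.06 | shift [0.5 0.2 5.1] turn 0.000 F [ 4.3  0.6 -5.7] open 33.7 gf 20.0 t 31.6
```

Request:
arm_command:
  increments: "1 0.5 0 3 0; 1 0.5 0 5 0; 1 0.5 0 5 0; 1 0.5 0 5 0"

```text
t: 32.05
tool_pos: [0.5143, 0.0777, 0.0681]
orientation: [-3.139, 0.123, -0.0]
force: [3.3, 0.0, -4.4]
opening: 0.0339
gripper_force: 20.0
```

Request:
arm_command:
  increments: "1 0 0 1.5 0; 1 0 0 1.5 0; 1 0 0 1.5 0"

```text
t: 32.35
tool_pos: [0.5144, 0.0777, 0.0679]
orientation: [3.139, -0.123, 0.0]
force: [-3.5, -0.8, 9.2]
opening: 0.0337
gripper_force: 20.0
```

```bash
python3 -c "
from h import *
goal(514.7,77.5,68,85.5)"
```

```text
pos [514.4  77.7  67.9] yaw -94.48 q6 1.700 tilt 0.02 | shift [ 0.3  0.2 -0.1] turn 0.000 F [-3.5 -0.8  9.2] open 33.7 gf 20.0 t 32.4
```

Request:
arm_command:
  increments: "0 0 0 0 0; 0 0 0 0 0; 0 0 0 0 0; 0 0 0 0 0; 0 0 0 0 0"

```text
t: 32.85
tool_pos: [0.514, 0.0777, 0.0664]
orientation: [3.139, -0.123, -0.001]
force: [0.0, 1.0, 0.0]
opening: 0.0694
gripper_force: 0.0
```

Request:
arm_command:
  increments: "0 0 0 -40 0; 0 0 0 -80 0; 0 0 0 -110 0; 0 0 0 -110 0; 0 0 0 -110 0"

```text
t: 33.35
tool_pos: [0.5147, 0.0778, 0.1772]
orientation: [-3.139, 0.123, -0.003]
force: [0.2, 0.4, -0.9]
opening: 0.093
gripper_force: 0.0
```

Request:
arm_command:
  increments: "0 0 40 0 -0.14; 0 0 80 0 -0.28; 0 0 95 0 -0.42; 0 0 95 0 -0.56; 0 0 95 0 -0.7"

```text
t: 33.85
tool_pos: [0.5054, -0.0176, 0.1742]
orientation: [-2.987, -0.967, 0.005]
force: [0.3, 0.7, -0.1]
opening: 0.0934
gripper_force: 0.0
```

Request:
arm_command:
  increments: "0 0 0 0 -0.149; 0 0 0 0 -0.298; 0 0 0 0 -0.447; 0 0 0 0 -0.596; 0 0 0 0 -0.745"

```text
t: 34.35
tool_pos: [0.5054, -0.0169, 0.1742]
orientation: [-2.428, -1.989, 0.004]
force: [1.5, 0.1, -0.4]
opening: 0.0928
gripper_force: 0.0
```

Request:
arm_command:
  increments: "0 0 0 0 -0.149; 0 0 0 0 -0.298; 0 0 0 0 -0.447; 0 0 0 0 -0.596; 0 0 0 0 -0.745"

```text
t: 34.85
tool_pos: [0.5054, -0.0168, 0.1742]
orientation: [-1.537, -2.736, 0.002]
force: [-0.1, 0.0, 0.4]
opening: 0.0934
gripper_force: 0.0
```

Request:
arm_command:
  increments: "0 0 0 0 -0.149; 0 0 0 0 -0.25; 0 0 0 0 -0.25; 0 0 0 0 -0.25"

```text
t: 35.25
tool_pos: [0.5059, -0.0169, 0.1751]
orientation: [-1.198, -2.902, 0.001]
force: [0.3, -0.2, 0.5]
opening: 0.0931
gripper_force: 0.0
```

```bash
python3 -c "
from h import *
goal(506.7,-17,101)
m,im=snap('scene','s11.png')
cv2.imwrite('pics/c11.png',cv2.resize(im[180:345,230:430],(800,600),interpolation=2))"
```

```text
pos [505.9 -16.9 175.1] yaw 45.14 q6 -0.922 tilt 0.15 | shift [-0.8  0.6 74.1] turn 0.000 F [ 0.3 -0.2  0.5] open 93.1 gf 0.0 t 35.2
```

View pics/c11.png

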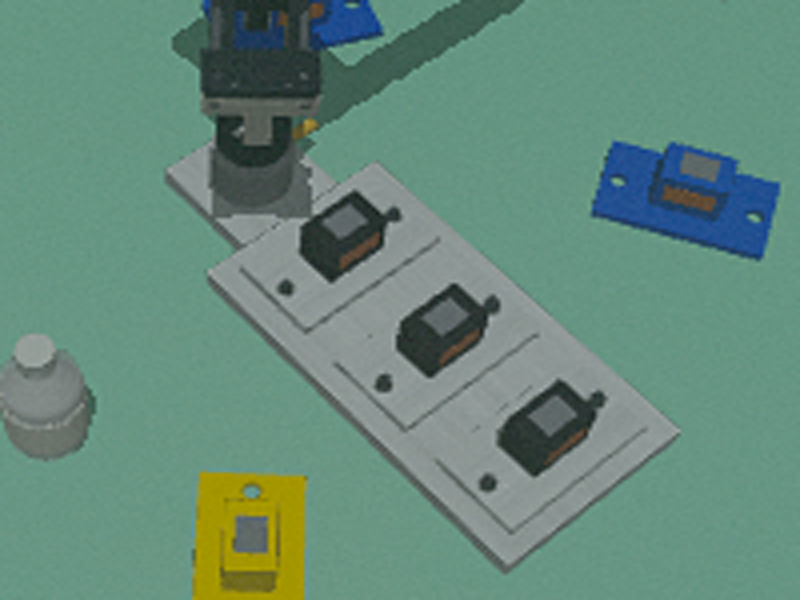

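All three modules lie flush with the pins showing through their holes. Now I'll close the cap.

Request:
arm_command:
  increments: "0 -0.8 0.6 30 0; 0 -0.8 0.6 60 0; 0 -0.8 0.6 74 0; 0 -0.8 0.6 74 0; 0 -0.8 0.6 74 0"
  grip_force: 40

```text
t: 35.8
tool_pos: [0.508, -0.0172, 0.1032]
orientation: [1.195, 2.905, 0.0]
force: [1.2, -0.1, 0.3]
opening: 0.093
gripper_force: 0.0
```

Request:
arm_command:
  increments: "1 0 0 0 0; 1 0 0 0 0; 1 0 0 0 0; 1 0 0 0 0; 1 0 0 0 0"

```text
t: 36.3
tool_pos: [0.5079, -0.0172, 0.1029]
orientation: [1.194, 2.905, 0.0]
force: [0.0, -0.1, 0.0]
opening: 0.0576
gripper_force: 0.0
```

Request:
arm_command:
  increments: "1 0 0 0 0; 1 0 0 0 0; 1 0 0 0 0; 1 0 0 0 0"

```text
t: 36.7
tool_pos: [0.5075, -0.0174, 0.1027]
orientation: [-1.194, -2.905, 0.001]
force: [-4.6, -3.1, 4.8]
opening: 0.0491
gripper_force: 40.0
```

```bash
python3 -c "
from h import *
goal(506.7,-17,101)"
```

```text
pos [507.5 -17.4 102.7] yaw 45.32 q6 -0.926 tilt 0.04 | shift [ 0.9 -0.3  1.7] turn 0.000 F [-4.6 -3.1  4.8] open 49.1 gf 40.0 t 36.7
```

Turn clockwise (positive) about 2.98 rad, then check before seeking the stop.

Request:
arm_command:
  increments: "1 0 -0.5 0 0.149; 1 0 -0.5 0 0.298; 1 0 -0.5 0 0.447; 1 0 -0.5 0 0.596; 1 0 -0.5 0 0.745"

```text
t: 37.2
tool_pos: [0.507, -0.0177, 0.1027]
orientation: [-2.176, -2.265, 0.002]
force: [-5.5, -2.9, 5.2]
opening: 0.0494
gripper_force: 40.0
```

Request:
arm_command:
  increments: "1 0 0 0 0.149; 1 0 0 0 0.298; 1 0 0 0 0.447; 1 0 0 0 0.596; 1 0 0 0 0.745"

```text
t: 37.7
tool_pos: [0.5065, -0.0175, 0.1027]
orientation: [-2.851, -1.318, 0.003]
force: [-9.2, -1.3, 10.1]
opening: 0.0493
gripper_force: 40.0
```

Request:
arm_command:
  increments: "1 0 0 0 0.149; 1 0 0 0 0.298; 1 0 0 0 0.447; 1 0 0 0 0.596; 1 0 0 0 0.745"

```text
t: 38.2
tool_pos: [0.5062, -0.017, 0.1027]
orientation: [-3.135, -0.19, 0.005]
force: [-9.9, 0.1, 10.4]
opening: 0.0494
gripper_force: 40.0
```

Request:
arm_command:
  increments: "1 0 0 0 0.149; 1 0 0 0 0.298; 1 0 0 0 0.447; 1 0 0 0 0.596; 1 0 0 0 0.745"

```text
t: 38.7
tool_pos: [0.5063, -0.0165, 0.1027]
orientation: [-2.989, 0.964, 0.005]
force: [-9.0, 3.0, 9.7]
opening: 0.0493
gripper_force: 40.0
```

```bash
python3 -c "
from h import *
goal(506.7,-17,101);print(robot.read_state()['wrist_torque'])"
```

```text
pos [506.3 -16.5 102.7] yaw -125.74 q6 2.060 tilt 0.18 | shift [0.6 0.1 1.7] turn 0.000 F [-9.   3.   9.7] open 49.3 gf 40.0 t 38.7
[0.58272135 1.84778934 0.14784354]
```

Request:
arm_command:
  increments: "1 0 0 0 0.08; 1 0 0 0 0.16; 1 0 0 0 0.2; 1 0 0 0 0.2"

```text
t: 39.1
tool_pos: [0.5064, -0.0164, 0.1027]
orientation: [-2.881, 1.251, 0.005]
force: [-8.0, 3.7, 9.4]
opening: 0.0496
gripper_force: 40.0
```

```bash
python3 -c "
from h import *
goal(506.7,-17,101);print(robot.read_state()['wrist_torque'])"
```

```text
pos [506.4 -16.4 102.7] yaw -136.95 q6 2.255 tilt 0.18 | shift [0.7 0.2 1.7] turn 0.000 F [-8.   3.7  9.4] open 49.6 gf 40.0 t 39.1
[ 0.63509768  1.75789996 -0.13462513]
```

Request:
arm_command:
  increments: "1 0 0 0 0.08; 1 0 0 0 0.16; 1 0 0 0 0.2; 1 0 0 0 0.2"

```text
t: 39.5
tool_pos: [0.5073, -0.0176, 0.1027]
orientation: [2.743, -1.53, 0.0]
force: [-4.2, -3.3, 4.6]
opening: 0.0496
gripper_force: 40.0
```

```bash
python3 -c "
from h import *
goal(506.7,-17,101);print(robot.read_state()['wrist_torque'])"
```

```text
pos [507.3 -17.6 102.7] yaw -148.30 q6 2.453 tilt 0.04 | shift [-0.8  0.2  1.7] turn 0.000 F [-4.2 -3.3  4.6] open 49.6 gf 40.0 t 39.5
[-0.49046404  0.84103403  0.91358816]
```

Request:
arm_command:
  increments: "1 0 0 0 0.05; 1 0 0 0 0.1; 1 0 0 0 0.1"
  grip_force: 50

```text
t: 39.8
tool_pos: [0.5081, -0.0193, 0.1028]
orientation: [2.662, -1.664, 0.005]
force: [0.1, -11.4, 0.5]
opening: 0.0491
gripper_force: 50.0
```

```bash
python3 -c "
from h import *
goal(506.7,-17,101);print(robot.read_state()['wrist_torque'])"
```

```text
pos [508.1 -19.3 102.8] yaw -154.01 q6 2.553 tilt 0.23 | shift [-2.7  0.2  1.8] turn 0.000 F [  0.1 -11.4   0.5] open 49.1 gf 50.0 t 39.8
[-1.90148628  0.10394072  1.38876327]
```

Request:
arm_command:
  increments: "0 0 0 0 0; 0 0 0 0 0; 0 0 0 0 0; 0 0 0 0 0; 0 0 0 0 0"

```text
t: 40.3
tool_pos: [0.5075, -0.0173, 0.1026]
orientation: [-2.663, 1.666, 0.0]
force: [-0.4, 0.4, -0.4]
opening: 0.0847
gripper_force: 0.0
```

Request:
arm_command:
  increments: "0 0 0 -50 0; 0 0 0 -100 0; 0 0 0 -150 0; 0 0 0 -200 0; 0 0 0 -200 0"

```text
t: 40.8
tool_pos: [0.5107, -0.0178, 0.3117]
orientation: [-2.659, 1.663, -0.02]
force: [0.8, -0.0, 1.2]
opening: 0.0928
gripper_force: 0.0
```

Request:
arm_command:
  increments: "0 0 0 0 0; 0 0 0 0 0; 0 0 0 0 0; 0 0 0 0 0"

```text
t: 41.2
tool_pos: [0.5067, -0.0174, 0.3008]
orientation: [2.662, -1.666, -0.005]
force: [0.1, -0.1, -0.3]
opening: 0.0931
gripper_force: 0.0
```

```bash
python3 - <<'E'
from h import *
m,im=snap("wrist","w12.png"); goal(506.7,-17,310)
u,v=proj(m,[.5067,-.017,.101]).round().astype(int); print(u,v)
g=im.max(2)[v-12:v+13,u-12:u+13]; q=np.array([1000*ray(m,x+u-12,y+v-12,.101)[:2] for y,x in np.argwhere(g>110)])
d=np.linalg.svd(q-q.mean(0))[2][0]; print(len(q),q.mean(0),np.degrees(np.arctan2(d[1],d[0])))
E
```

```text
pos [506.9 -17.4 301.2] yaw -154.07 q6 2.554 tilt 0.14 | shift [-0.5 -0.  -8.8] turn 0.000 F [-1.   0.1 -0.3] open 93.0 gf 0.0 t 41.2
284 188
96 [507.18108617 -17.31858718] 175.18571029358043
```

View pics/w12.png

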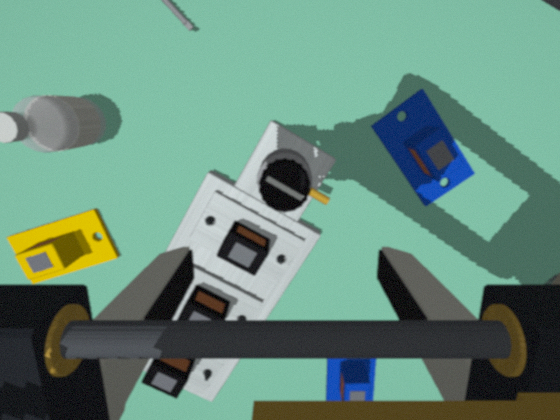

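The bar now sits at −4.8°, in line with the fixture, and the torque rose until the grip slipped, so the cap is at its stop. The modules are seated and the robot is clear.

```bash
python3 -c "
from plant import robot
print(robot.close_job())"
```

```text
the job is handed in; nothing more can be done
None
```

The job is handed in: I vented the cap about half a turn, seated all three modules flush on the nest pins with a 20 N grip, then screwed the cap back to its stop, at about 41 s of the 210 s allowed.

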